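# Clamp the grinding jar in the bench mill

## Robot

A 7-joint arm with a two-finger parallel gripper is mounted at the origin on a cart in front of the work surface, level with it; the furniture and walls round the work are solid. World frame = base frame: x ahead of the robot, y to its left, z up, the work surface at z = 0. Lengths are in m, angles in rad, forces in N, time in s.
With the tool pointing down it reaches from about 0.35 to 0.9 m from the base axis. Payload 19.9 kg.
Tool frame: the origin (TCP) lies at the very end of the fingers, on their centre line; the grasp point (between the pads) lies 19 mm behind it; z points along the fingers, y is the line along which they close (so a half turn about z gives the same grasp; the last joint's range is limited). The gripper opens to 94 mm and grips with 3 to 60 N. Pads are 16 mm wide; open, the fingers measure 119 mm over their backs; the gripper's body (75 mm by 177 mm) begins 78 mm behind the grasp point.
Start: joints at [-1.181, 0.417, -0.01, 1.614, 0.005, 1.111, -0.053], TCP at [0.262, 0.568, 0.205] pointing down, gripper open.
Joint ranges: [-2.81, 2.81], [-0.39, 2.02], [-1.27, 1.25], [0.06, 2.57], [-1.19, 4.33], [0.19, 2], [-2.82, 2.82]. Speed limits (rad/s): [1.89, 1.89, 2.39, 2.39, 3.01, 3.01, 3.01].

## Interface

Orientations are given as a unit quaternion [x, y, z, w].
In Python, from plant import robot gives the robot as it stands.
- The arm moves only by the tool servo_tool, never from a script. Its argument "series" is a list of rows, each an object with "translation": the shift along the tool's x, y, z in m, a list of three; "turn": the turn about the tool's z in degrees. A call has 1 to 8 rows; each row shifts and turns the commanded pose from where the row before left it, along the tool's axes as they then stand; what a row does not reach is not made up. A row lasts 1/12 s, in which the tool goes at most 41.7 mm and 7.16 degrees, less where a joint would pass 70% of its speed; a pose out of reach is approached as far as the arm can. A call is refused whole if a number of a shift passes 0.0417 or a number of a turn 7.16, either way. A call with a gripper value outside its range is refused whole. "fingers" is the closure in counts, from 0 (fully open) to 255 (shut), set as the call begins (left out, the last holds). The fingers move at their own pace and stop on an object; "force" is the grip in N (left out, the last holds). Time passes only in rows, so rows that do not move let the fingers close. It gives the time, the measured TCP pose, the force, the opening and the grip force at its end, in the units of the state.
- robot.get_state(): the state, without advancing time (a new reading comes with each control period).
- robot.get_image(name): name is "scene" or "top" or "wrist"; returns a dict with "img" (420x560x3 uint8, red, green, blue), "vertical_fov" (degrees; the focal length in pixels is half the picture's height over the tangent of half this angle, whatever the lens; pixels are square), "cx", "cy" (the principal point, pixels), "k1" (the pictures are not rectified: a ray, as slopes to the right and down, at radius r is drawn at 1 + k1 r^2 times it, then the intrinsics apply), "rvec" (rotation vector, rad) and "tvec" (3), from world to camera coordinates, as OpenCV has them; the wrist camera has in their place "hand_eye" (4x4, takes a point from camera to tool coordinates, whose origin is the TCP and whose axes are the flange's). Camera axes: x right, y down, z forward; pixel columns grow to the right and rows downward; lengths in m; the calibration is good to about 2 mm. A picture is of the moment at which its call begins: read the wrist's pose just before it. There is no depth.
- robot.job_done(): hands the job in; it is judged then, once.
The state is a dict: "clock": time; "joint_positions": joint angles; "dq": joint speeds; "joint_efforts": joint torques, N m; "eef_pos": TCP position; "orientation": TCP orientation; "ft_force": force on the tool from outside, world axes, zero at the start; "wrist_torque": the same for the moment, N m; "opening": opening from 0.0 (shut) to 1.0 (fully open); "grip_force": force on a finger pad.
Only numpy, scipy, OpenCV 4.12 (cv2) and the standard library are available. Lean on these libraries where they do the work, as an engineer would, in place of code of your own. Each camera call takes 0.05 s, during which the arm holds its last target. There are 200 camera calls.

## Task

Lock the steel grinding jar into the small vibratory mill so that it can be started: with the outside of a finger, swing the mill's clamp strap over the jar until it is fully home with its slotted end round the stud, then push the cam lever's handle all the way down with the fingertips, so that the strap presses on the jar. Only push, gently: do not grip or pinch the strap, the handle or the jar, leave the jar standing in its nest, and leave the other things on the bench where they are.

Things in the scene. Friction and masses are not known exactly. Their poses are not given: they have to be found in the camera images.
- mill: The mill, fixed: white box 190x270x66 mm, two black dials on its front (-x), metal deck on top 84 mm above the bench. Origin: centre of its underside, on the bench; x to its back, y along its long side, z up. On the deck at x = 0: the strap's pivot post (y = +100 mm, 16 mm thick, top z = 199), the jar's nest (y = +12) and a thin stud with the cam lever (y = -80).
- jar: Loose steel grinding jar with a knurled lid (58 mm wide, 58 mm high, about 0.5 kg), standing in the nest ring (12 mm high, 1.5 mm play). Origin: centre of its underside; its lid top is then 142 mm above the bench.
- strap (a joint): Swing angle of the clamp strap about the upright post (rad). 0 = home: it points along the mill's -y, over the jar, its slot against the stud (hard stop). Positive = swung away to the mill's back; at 1.57 it points along the mill's +x. Starts at 0.85 to 1.5. Stays where it is left (friction 0.10 N m: 1 N at 100 mm from the post). With the lever down it is held fast.
- strap_bar: The clamp strap: steel bar 28 mm wide, 10 thick, 199 long from the post; upright rib on its middle line 8 mm thick, 18 high, from 22 to 134 mm from the post. Origin: pivot axis at deck height; bar runs along -y; underside z = 68, bar top 78, rib top 96 mm (152, 162, 180 above the bench). Close by pushing its +x side towards -x. Sinks up to 6 mm on a light spring (0.6 N/mm).
- pad: Round rubber foot on a stiff spring (7 N per mm) under the strap, 88 mm from the post, 25 mm across. Origin: centre of its lower face, 2 mm above the jar's lid until the lever is pushed down. At home it stands over the middle of the jar.
- lever (a joint): Angle of the cam lever about its pin, along the mill's x (rad). 0 = open: handle leans outward (mill's -y, away from the strap), 0.70 above level. 0.70 = fully down, handle level (hard stop). Starts at 0 to 0.12. Stays where left (friction 0.28 N m: 5 N at 60 mm from the pin). It drives the brass washer 4.5 mm down onto the strap's end; the foot then presses with about 9 N.
- handle: Cam lever's handle with black grip. Origin: on the pin, at the mill's x = 0, y = -80 mm, 193 mm above the bench; it runs along this frame's -y, grip 53 to 125 mm from the pin, 16 wide (x), 13 thick, upper face 8.5 mm above the y axis; fully down that face is 202 mm above the bench. It can be pushed straight down from above with the finger's middle 50 to 60 mm (level distance) from the pin.
- vial_a: Bystander: a standing glass vial with screw cap, 27 mm wide, 60 mm high, beside the mill. Leave it alone. Origin: centre of its underside.
- vial_b: Bystander: a second standing glass vial with screw cap, 27 mm wide, 60 mm high, beside the mill. Leave it alone. Origin: centre of its underside.
- vial_down: Bystander: an empty vial lying on its side, 27x60x27 mm, beside the mill. Leave it alone. Origin: centre of its underside.
- boat: Bystander: a square white weighing dish, 74x74x16 mm, beside the mill. Leave it alone. Origin: centre of its underside.
- spatula: Bystander: a steel spatula with wooden handle lying flat, 157 mm long, beside the mill. Leave it alone. Origin: centre of its underside.
- funnel: Bystander: a small white funnel standing on its mouth, 53 mm wide, 62 mm high, beside the mill. Leave it alone. Origin: centre of its underside.
- spanner_s: Bystander: a small spanner lying flat, 116 mm long, beside the mill. Leave it alone. Origin: centre of its underside.
- bottle: Bystander: a white bottle with a screw cap, 56 mm wide, 115 mm high, beside the mill. Leave it alone. Origin: centre of its underside.
Not all that is in view belongs to the job. Of the things like the jar, leave any that is brown; of the rest the smaller one is meant.

How it is judged:
By the outcome, as a careful person would: the job done as asked, in the order asked, and still so for the second after the job is handed in, with the robot touching nothing.
It also fails if it takes over 50 s, if anything falls off the work surface, if the arm or the gripper's body presses on something with over 40 N, if the wrist force passes 120 N, or if a joint passes its speed limit or range.

## Working session

There is one attempt and no reset: what is moved stays moved. The work goes in short steps, Python scripts to look and compute and a tool call to move; the robot and the scene stay as the last step left them, time stands still between calls to the robot, and variables do not carry over. Pictures are saved under pics/ and viewed, at most 10 in all, crops included, and the job is handed in when it is done.

Besides the shell and the picture viewer there is one more tool, called after "Call:" as name([rows], argument=value, ...), one row to a line, values as JSON. servo_tool: Moves the arm, as the interface text tells. Its arguments: {"type":"object","properties":{"series":{"type":"array","items":{"type":"object","properties":{"translation":{"type":"array","items":{"type":"number"}},"turn":{"type":"number"}}}},"fingers":{"type":"number"},"force":{"type":"number"}},"required":["series"]}

```bash
mkdir -p pics
cat > h.py <<'E'
import numpy as np, cv2, pickle
from plant import robot
def save():
    d={n:robot.get_image(n) for n in("scene","top")}
    pickle.dump(d,open('d.pkl','wb')); return d
def K(c):
    f=c["img"].shape[0]/2/np.tan(np.radians(c["vertical_fov"]/2))
    return np.array([[f,0,c["cx"]],[0,f,c["cy"]],[0,0,1.]]),np.array([c["k1"],0,0,0,0.])
def ray(c,uv):
    k,_=K(c); p=(np.array(uv,float)-[k[0,2],k[1,2]])/k[0,0]
    rd=np.hypot(*p); r=rd
    for _ in range(30): r=rd/(1+c["k1"]*r*r)
    p=p*(r/rd if rd>0 else 1)
    R=cv2.Rodrigues(np.array(c["rvec"],float))[0]; t=np.array(c["tvec"],float).ravel()
    return -R.T@t, R.T@np.array([p[0],p[1],1])
def onz(c,uv,z):
    o,d=ray(c,uv); return o+d*(z-o[2])/d[2]
def proj(c,P):
    k,_=K(c); R=cv2.Rodrigues(np.array(c["rvec"],float))[0]; q=np.atleast_2d(P)@R.T+np.array(c["tvec"],float).ravel()
    s=q[:,:2]/q[:,2:]; r2=(s**2).sum(1,keepdims=True)
    return s*(1+c["k1"]*r2)*k[0,0]+[k[0,2],k[1,2]]
def tri(c1,u1,c2,u2):
    o,d=ray(c1,u1);p,e=ray(c2,u2)
    A=np.c_[d,-e]; s=np.linalg.lstsq(A,p-o,rcond=None)[0]
    a=o+d*s[0];b=p+e*s[1]; return (a+b)/2,np.linalg.norm(a-b)
E
python3 - <<'E'
from h import *
d=save(); s=robot.get_state(); print(s)
for n in d:
    c=d[n]; cv2.imwrite(f'pics/{n}0.png',cv2.resize(c["img"][:,:,::-1],(784,588),interpolation=cv2.INTER_CUBIC)); print(n,c["vertical_fov"],c["k1"],ray(c,(280,210)))
E
```

```text
{'clock': 0.1, 'joint_positions': array([-1.18051683,  0.41789382, -0.01032421,  1.61411104,  0.00473441,
        1.11071212, -0.05298487]), 'dq': array([-0.00064645, -0.00133259,  0.00179855, -0.00089134, -0.00151856,
       -0.00107824, -0.00045614]), 'joint_efforts': array([ 8.64895246e-04, -8.52593207e+01,  6.39107153e-01, -4.26703620e+01,
       -4.90196259e-02,  1.63171208e-02,  5.50633740e-05]), 'eef_pos': array([0.2614192 , 0.56732358, 0.20490177]), 'orientation': array([ 2.14188349e-01,  9.76792224e-01, -5.46864720e-04, -6.45768450e-05]), 'ft_force': array([-0.46830007, -0.18146898,  0.20655272]), 'wrist_torque': array([-0.02633771, -0.0005595 ,  0.03965277]), 'grip_force': 0.0, 'opening': 1.0022041985456858}
scene 47.35195671920678 -0.06507903274155487 (array([ 0.05662033, -0.72973248,  0.5738633 ]), array([ 0.47838054,  0.76222535, -0.43616558]))
top 46.16852225106623 -0.07051707067853294 (array([0.39317424, 0.00801862, 1.26552541]), array([ 0.13515248, -0.01102981, -0.99078   ]))
```

View pics/scene0.png

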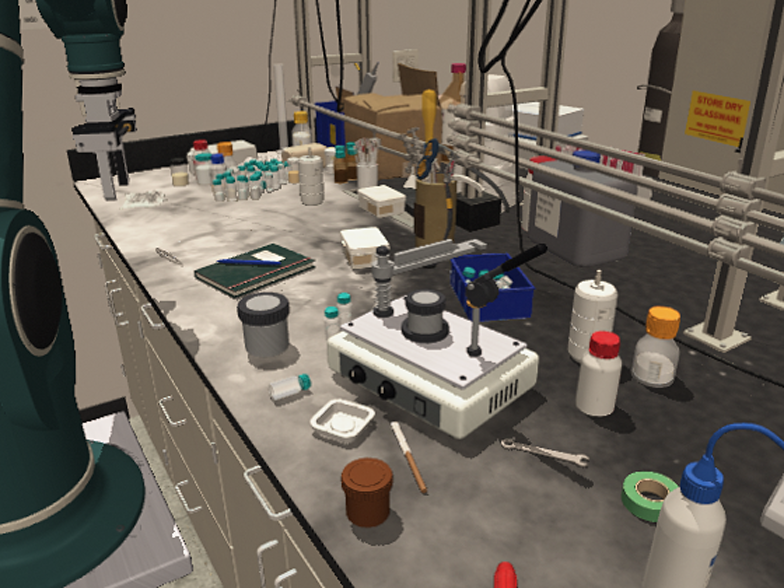

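View pics/top0.png

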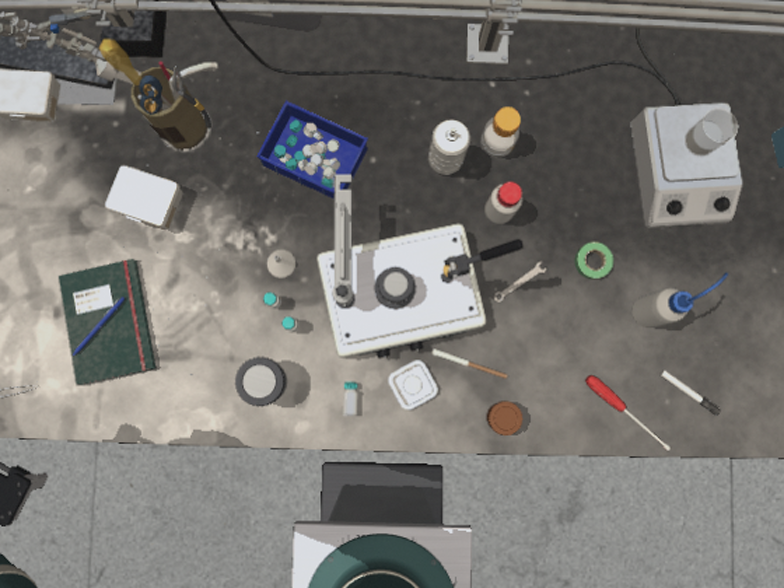

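The scene picture shows the jar in its nest at (425,312), the strap running from the post at (382,262) to (485,245), and the lever from (482,292) to (545,248). In the top picture the things that could pass for the jar are the one in the nest (395,287), the larger grey one (260,381) and the brown one (505,418). I choose the one in the nest: it is grey and it is the smaller. Next I check it in a close crop.

Run:
```python
from h import *
d=pickle.load(open('d.pkl','rb'))
t=d["top"]["img"][110:260,215:385,::-1]; cv2.imwrite('pics/ct.png',cv2.resize(t,None,fx=4,fy=4,interpolation=cv2.INTER_CUBIC))
t=d["scene"]["img"][160:320,230:400,::-1]; cv2.imwrite('pics/cs.png',cv2.resize(t,None,fx=3.7,fy=3.7,interpolation=cv2.INTER_CUBIC))
c=d["top"]
g=cv2.cvtColor(c["img"],cv2.COLOR_RGB2GRAY)
m=(g>150).astype(np.uint8); m[:158]=0; m[:,:220]=0;m[260:]=0;m[:,352:]=0
m=cv2.morphologyEx(m,cv2.MORPH_CLOSE,np.ones((15,15)));m=cv2.morphologyEx(m,cv2.MORPH_OPEN,np.ones((9,9)))
n,l,s,_=cv2.connectedComponentsWithStats(m); i=1+s[1:,4].argmax(); print(s[i])
cs=cv2.findContours((l==i).astype(np.uint8),cv2.RETR_EXTERNAL,cv2.CHAIN_APPROX_NONE)[0]
k=max(cs,key=cv2.contourArea)[:,0,:]
for z in(0.066,0.084):
    P=np.array([onz(c,u,z)[:2] for u in k],np.float32); r=cv2.minAreaRect(P); print(z,r)
```

```text
[ 220  159  126  101 9605]
0.066 ((0.5611291527748108, -0.011833548545837402), (0.24831368029117584, 0.3060169816017151), 1.6488566398620605)
0.084 ((0.558608889579773, -0.011535629630088806), (0.24458752572536469, 0.30142495036125183), 1.6488527059555054)
```

View pics/ct.png

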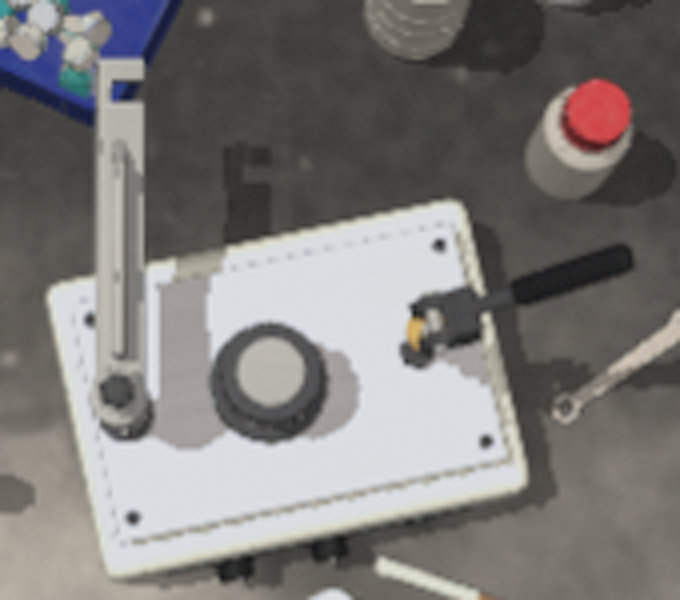

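View pics/cs.png

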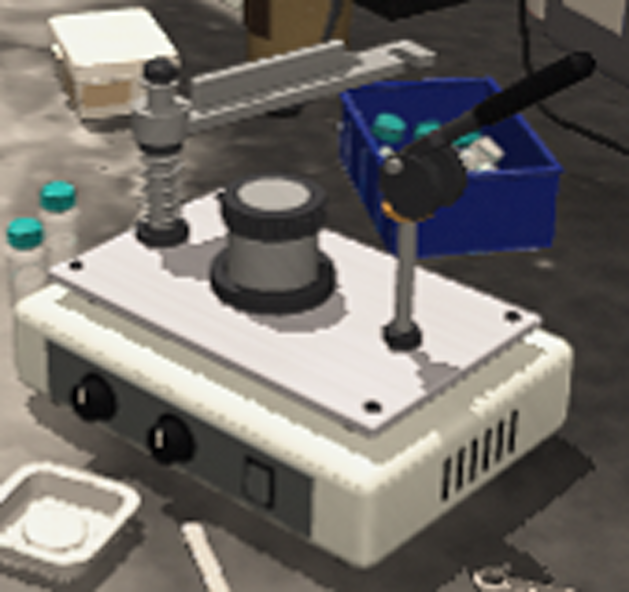

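The crops confirm the jar: the grey, smaller one in the nest ring, lid centre at (270,370) in the top crop. The deck screws are at (90,320), (133,517), (486,441) and (440,245), the post top at (118,388), the strap's slot end at (123,72) and the handle end at (628,255).

Run:
```python
from h import *
d=pickle.load(open('d.pkl','rb')); t=d["top"]; s=d["scene"]
T=lambda x,y:np.array([215+(x+.5)/4-.5,110+(y+.5)/4-.5]); S=lambda x,y:np.array([230+x/3.7,160+y/3.7])
Wt=np.array([onz(t,T(*p),.0845) for p in[(90,320),(133,517),(486,441),(440,245)]])
Ws=np.array([onz(s,S(*p),.0845) for p in[(76,265),(373,406),(513,316)]])
print(Wt.round(4),Wt.mean(0)); print(Ws.round(4), ((Ws[0]+0)))
C=np.array([onz(t,T(*p),.060) for p in[(50,288),(115,577),(525,485),(462,203)]]); print(C.round(4),C.mean(0))
# angle: mill +y from right to left screws
for Q in(Wt,C):
    v=(Q[0]+Q[1]-Q[2]-Q[3])/2; w=(Q[0]+Q[3]-Q[1]-Q[2])/2
    print(np.degrees([np.arctan2(-v[0],v[1]),np.arctan2(w[1],w[0])]),np.linalg.norm(v),np.linalg.norm(w))
print('post',onz(t,T(118,386),.199),onz(s,S(159,66),.199),tri(t,T(118,386),s,S(159,66)))
print('lid',onz(t,T(270,371),.142),onz(s,S(274,194),.142))
print('tip',onz(t,T(123,72),.162),tri(t,T(123,60),s,S(412,50)))
print('hend',tri(t,T(628,255),s,S(585,62)))
```

```text
[[ 0.6012  0.1005  0.0845]
 [ 0.4821  0.07    0.0845]
 [ 0.5342 -0.1414  0.0845]
 [ 0.6542 -0.1118  0.0845]] [ 0.56792517 -0.02068619  0.0845    ]
[[ 0.4836  0.07    0.0845]
 [ 0.5364 -0.1418  0.0845]
 [ 0.6563 -0.1123  0.0845]] [0.48358568 0.07000709 0.0845    ]
[[ 0.625   0.1281  0.06  ]
 [ 0.447   0.081   0.06  ]
 [ 0.5105 -0.169   0.06  ]
 [ 0.687  -0.1278  0.06  ]] [ 0.56737043 -0.02190837  0.06      ]
[13.91745972 14.09999651] 0.2183009623288747 0.12329103782192352
[13.93092831 13.98355343] 0.2605712592203383 0.18265363817442612
post [0.5449133  0.07478416 0.199     ] [0.53760066 0.06333902 0.199     ] (array([0.54536201, 0.07534089, 0.19327105]), np.float64(0.0008292966944682415))
lid [ 0.56432035 -0.00890583  0.142     ] [ 0.56544258 -0.01147551  0.142     ]
tip [0.73390959 0.08115902 0.162     ] (array([0.74034581, 0.08268883, 0.15910943]), np.float64(0.0038856372049324212))
hend (array([ 0.61121275, -0.19075676,  0.27081898]), np.float64(0.0009678116277116012))
```

Mill frame: centre (0.5685, -0.0207), yaw 14.0°. The strap is at about 1.36 rad and the lever at about 0.02. First I go over the outer side of the strap with the fingers shut.

Call:
servo_tool([
  {"translation":[-0.017,-0.0075,-0.01],"turn":0},
  {"translation":[-0.034,-0.015,-0.01],"turn":0},
  {"translation":[-0.034,-0.015,-0.01],"turn":0},
  {"translation":[-0.034,-0.015,0],"turn":0},
  {"translation":[-0.034,-0.015,0],"turn":0},
  {"translation":[-0.034,-0.015,0],"turn":0},
  {"translation":[-0.034,-0.015,0],"turn":0},
  {"translation":[-0.034,-0.015,0],"turn":0},
], fingers=255, force=5)

```text
clock: 0.77
eef_pos: [0.4469, 0.3571, 0.2354]
orientation: [0.214, 0.977, -0.0, -0.0]
ft_force: [0.2, 1.4, -0.1]
opening: 0.469
grip_force: 0.0
```

Call:
servo_tool([
  {"translation":[-0.034,-0.015,0],"turn":0},
  {"translation":[-0.034,-0.015,0],"turn":0},
  {"translation":[-0.034,-0.015,0],"turn":0},
  {"translation":[-0.034,-0.015,0],"turn":0},
  {"translation":[-0.034,-0.015,0],"turn":0},
  {"translation":[-0.034,-0.015,0],"turn":0},
  {"translation":[-0.034,-0.015,0],"turn":0},
  {"translation":[-0.034,-0.015,0],"turn":0},
])

```text
clock: 1.43
eef_pos: [0.6437, 0.1343, 0.2352]
orientation: [0.214, 0.977, -0.0, -0.0]
ft_force: [-0.4, 0.6, 0.4]
opening: 0.005
grip_force: 0.0
```

Call:
servo_tool([
  {"translation":[0,0,0],"turn":-6.6},
  {"translation":[0,0,0],"turn":-6.6},
  {"translation":[0,0,0],"turn":-6.6},
  {"translation":[0,0,0],"turn":-6.6},
  {"translation":[0,0,0],"turn":0},
  {"translation":[0,0,0],"turn":0},
])

```text
clock: 1.93
eef_pos: [0.6428, 0.1357, 0.2352]
orientation: [-0.013, 1.0, -0.0, -0.0]
ft_force: [-0.2, -0.4, -0.7]
opening: 0.007
grip_force: 0.0
```

Call:
servo_tool([
  {"translation":[-0.01,-0.006,0],"turn":0},
  {"translation":[-0.01,-0.006,0],"turn":0},
  {"translation":[0,0,0.02],"turn":0},
  {"translation":[0,0,0.025],"turn":0},
  {"translation":[0,0,0.025],"turn":0},
  {"translation":[0,0,0.013],"turn":0},
  {"translation":[0,0,0],"turn":0},
  {"translation":[0,0,0],"turn":0},
])

```text
clock: 2.6
eef_pos: [0.6635, 0.1243, 0.1527]
orientation: [-0.014, 1.0, -0.0, -0.0]
ft_force: [0.2, 0.2, 1.2]
opening: 0.004
grip_force: 0.0
```

Run:
```python
from h import *
d=save(); a=d["top"]["img"][100:270,215:385,::-1]; b=d["scene"]["img"][120:290,230:400,::-1]
cv2.imwrite('pics/c1.png',cv2.resize(np.hstack([a,b]),(800,400),interpolation=cv2.INTER_CUBIC))
```

```text
(no output)
```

View pics/c1.png

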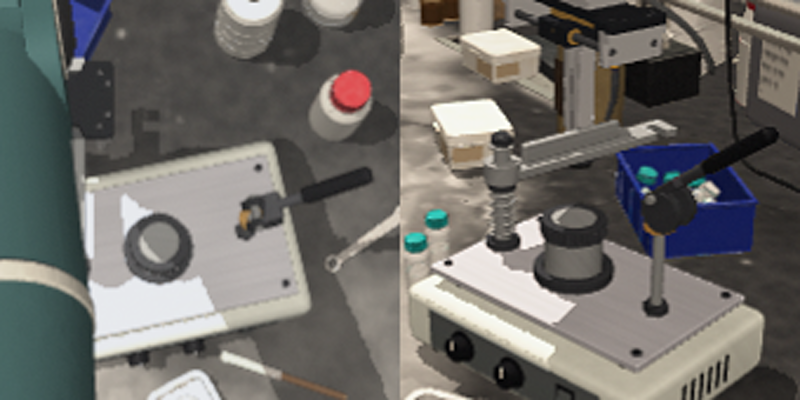

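The scene half of the picture shows the closed fingers at (580,85), behind the strap and at its height. The strap is still where it was. I now push along the arc.

Call:
servo_tool([
  {"translation":[0,-0.006,0],"turn":0},
  {"translation":[0,-0.006,0],"turn":0},
  {"translation":[0,-0.005,0],"turn":0},
  {"translation":[-0.0012,-0.0063,0],"turn":3},
  {"translation":[-0.0012,-0.0063,0],"turn":3},
  {"translation":[-0.0012,-0.0063,0],"turn":3},
  {"translation":[-0.0012,-0.0063,0],"turn":3},
  {"translation":[-0.0012,-0.0063,0],"turn":3},
])

```text
clock: 3.37
eef_pos: [0.6677, 0.0749, 0.1531]
orientation: [0.118, 0.993, 0.0, 0.001]
ft_force: [1.7, 0.8, 1.4]
opening: 0.006
grip_force: 0.7
```

Call:
servo_tool([
  {"translation":[-0.0012,-0.0063,0],"turn":3},
  {"translation":[-0.0012,-0.0063,0],"turn":3},
  {"translation":[-0.0012,-0.0063,0],"turn":3},
  {"translation":[-0.0012,-0.0063,0],"turn":3},
  {"translation":[-0.0012,-0.0063,0],"turn":3},
  {"translation":[-0.0012,-0.0063,0],"turn":3},
  {"translation":[-0.0012,-0.0063,0],"turn":3},
  {"translation":[-0.0012,-0.0063,0],"turn":3},
])

```text
clock: 4.03
eef_pos: [0.6562, 0.0251, 0.1532]
orientation: [0.322, 0.947, 0.0, 0.001]
ft_force: [1.4, 0.5, 0.1]
opening: 0.004
grip_force: 0.7
```

```bash
cat >> h.py <<'E'
M=np.array([.5685,-.0207]); EX=np.array([np.cos(np.radians(14)),np.sin(np.radians(14))]); EY=np.array([-EX[1],EX[0]])
def rel():
    s=robot.get_state(); p=s["eef_pos"]; q=s["orientation"]; a=np.degrees(2*np.arctan2(q[0],q[1]))
    ty=90-a; v=p[:2]-M; m=np.array([v@EX,v@EY]); w=m-[0,.1]; 
    print('t',s["clock"],'mill xy mm',(m*1e3).round(1),'z',p[2].round(4),'tool y world deg',ty.round(1),'(home 14)','F',s["ft_force"].round(1))
    # strap angle phi with finger back 12.5+14 from midline
    r=np.hypot(*w); print('r',r.round(4),'implied strap deg',np.degrees(np.arctan2(w[0],-w[1])-np.arcsin(.0265/r)).round(1))
E
python3 - <<'E'
from h import *
rel(); d=save(); a=d["top"]["img"][100:270,215:385,::-1]; b=d["scene"]["img"][120:290,230:400,::-1]
cv2.imwrite('pics/c2.png',cv2.resize(np.hstack([a,b]),(800,400),interpolation=cv2.INTER_CUBIC))
E
```

```text
t 4.0333 mill xy mm [96.2 23.2] z 0.1532 tool y world deg 52.5 (home 14) F [1.4 0.5 0.1]
r 0.1231 implied strap deg 38.9
```

View pics/c2.png

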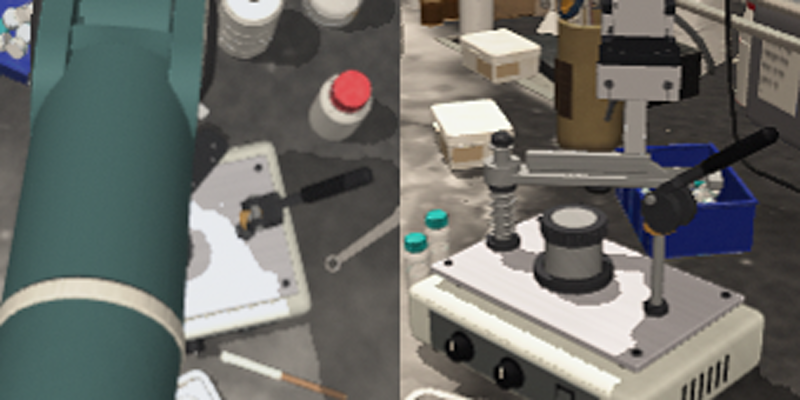

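The scene half shows the strap swung along with the finger, its end at (655,170) still short of the stud. I carry on.

Call:
servo_tool([
  {"translation":[-0.0012,-0.0063,0],"turn":3},
  {"translation":[-0.0012,-0.0063,0],"turn":3},
  {"translation":[-0.0012,-0.0063,0],"turn":3},
  {"translation":[-0.0012,-0.0063,0],"turn":3},
  {"translation":[-0.0012,-0.0063,0],"turn":3},
  {"translation":[-0.0012,-0.0063,0],"turn":3},
  {"translation":[-0.0012,-0.0063,0],"turn":3},
  {"translation":[-0.0012,-0.0063,0],"turn":3},
])

```text
clock: 4.8
eef_pos: [0.6254, -0.0149, 0.1529]
orientation: [0.51, 0.86, 0.0, 0.0]
ft_force: [1.6, -0.1, 1.4]
opening: 0.005
grip_force: 0.7
```

Call:
servo_tool([
  {"translation":[-0.0012,-0.0063,0],"turn":3},
  {"translation":[-0.0012,-0.0063,0],"turn":3},
  {"translation":[-0.0012,-0.0063,0],"turn":3},
  {"translation":[-0.0004,-0.002,0],"turn":1},
  {"translation":[-0.0004,-0.002,0],"turn":1},
])

```text
clock: 5.22
eef_pos: [0.6064, -0.0281, 0.1528]
orientation: [0.59, 0.808, 0.0, 0.0]
ft_force: [2.3, -0.6, 0.8]
opening: 0.003
grip_force: 0.8
```

Run:
```python
from h import *
rel()
```

```text
t 5.2167 mill xy mm [ 34.9 -16.4] z 0.1528 tool y world deg 17.7 (home 14) F [ 2.3 -0.6  0.8]
r 0.1215 implied strap deg 4.1
```

Call:
servo_tool([
  {"translation":[0,-0.002,0],"turn":1},
  {"translation":[0,-0.002,0],"turn":1},
  {"translation":[0,-0.0015,0],"turn":1},
  {"translation":[0,-0.001,0],"turn":0},
  {"translation":[0,-0.001,0],"turn":0},
])

```text
clock: 5.63
eef_pos: [0.5988, -0.03, 0.1524]
orientation: [0.611, 0.792, -0.0, -0.0]
ft_force: [0.4, 0.2, 1.1]
opening: 0.003
grip_force: 0.5
```

Call:
servo_tool([
  {"translation":[0,-0.001,0],"turn":0},
  {"translation":[0,0,0],"turn":0},
])

```text
clock: 5.8
eef_pos: [0.5979, -0.0302, 0.1525]
orientation: [0.611, 0.792, 0.0, 0.0]
ft_force: [2.3, 0.2, -0.3]
opening: 0.007
grip_force: 1.0
```

Run:
```python
from h import *
rel()
```

```text
t 5.8 mill xy mm [ 26.3 -16.4] z 0.1525 tool y world deg 14.7 (home 14) F [ 2.3  0.2 -0.3]
r 0.1193 implied strap deg -0.1
```

No hard stop felt yet, so I push on in small steps until the force rises.

Call:
servo_tool([
  {"translation":[0,-0.001,0],"turn":0},
  {"translation":[0,0,0],"turn":0},
])

```text
clock: 5.97
eef_pos: [0.5974, -0.0304, 0.1526]
orientation: [0.611, 0.792, 0.0, 0.0]
ft_force: [5.6, 1.6, -0.5]
opening: 0.007
grip_force: 2.6
```

Call:
servo_tool([
  {"translation":[0,-0.001,0],"turn":0},
  {"translation":[0,0,0],"turn":0},
])

```text
clock: 6.13
eef_pos: [0.5968, -0.0306, 0.1529]
orientation: [0.611, 0.792, 0.001, 0.001]
ft_force: [5.2, 1.4, 1.0]
opening: 0.006
grip_force: 2.7
```

Run:
```python
from h import *
rel(); d=save(); a=d["top"]["img"][130:220,230:350,::-1]; b=d["scene"]["img"][170:260,260:380,::-1]
cv2.imwrite('pics/c3.png',cv2.resize(np.vstack([a,b]),(480,600) if 0 else (400,600),interpolation=cv2.INTER_CUBIC))
```

```text
t 6.1333 mill xy mm [ 25.1 -16.4] z 0.1529 tool y world deg 14.7 (home 14) F [5.2 1.4 1. ]
r 0.1191 implied strap deg -0.7
```

Call:
servo_tool([
  {"translation":[0,-0.001,0],"turn":0},
  {"translation":[0,0,0],"turn":0},
  {"translation":[0,0,0],"turn":0},
])

```text
clock: 6.48
eef_pos: [0.5963, -0.0307, 0.1531]
orientation: [0.611, 0.792, 0.001, 0.001]
ft_force: [8.6, 1.3, 0.6]
opening: 0.006
grip_force: 3.4
```

Call:
servo_tool([
  {"translation":[0,-0.001,0],"turn":0},
  {"translation":[0,0,0],"turn":0},
  {"translation":[0,0,0],"turn":0},
])

```text
clock: 6.73
eef_pos: [0.5957, -0.0308, 0.1533]
orientation: [0.611, 0.792, 0.001, 0.001]
ft_force: [11.0, 2.1, 1.2]
opening: 0.003
grip_force: 4.3
```

Run:
```python
from h import *
rel()
```

```text
t 6.7333 mill xy mm [ 24.  -16.4] z 0.1533 tool y world deg 14.7 (home 14) F [11.   2.1  1.2]
r 0.1189 implied strap deg -1.2
```

The force climbs steadily to 11 N, so this is the hard stop. I back off and rise to look.

Call:
servo_tool([
  {"translation":[0,0.006,0],"turn":0},
  {"translation":[0,0.014,0],"turn":0},
  {"translation":[0,0.005,-0.03],"turn":0},
  {"translation":[0,0,-0.035],"turn":0},
  {"translation":[0,0,-0.035],"turn":0},
  {"translation":[0,0,-0.035],"turn":0},
  {"translation":[0,0,-0.01],"turn":-0.7},
  {"translation":[0,0,0],"turn":0},
])

```text
clock: 7.4
eef_pos: [0.6191, -0.0252, 0.3003]
orientation: [0.606, 0.796, 0.001, 0.001]
ft_force: [0.3, -0.1, 0.0]
opening: 0.005
grip_force: 0.0
```

Run:
```python
from h import *
rel(); d=save(); w=robot.get_image("wrist")["img"][:,:,::-1]; b=d["scene"]["img"][170:290,260:380,::-1]
cv2.imwrite('pics/c3.png',np.hstack([cv2.resize(w,(430,322)),cv2.resize(b,(322,322),interpolation=cv2.INTER_CUBIC)]))
```

```text
t 7.4 mill xy mm [ 48.  -16.6] z 0.3003 tool y world deg 15.4 (home 14) F [ 0.3 -0.1  0. ]
r 0.1261 implied strap deg 10.3
```

View pics/c3.png

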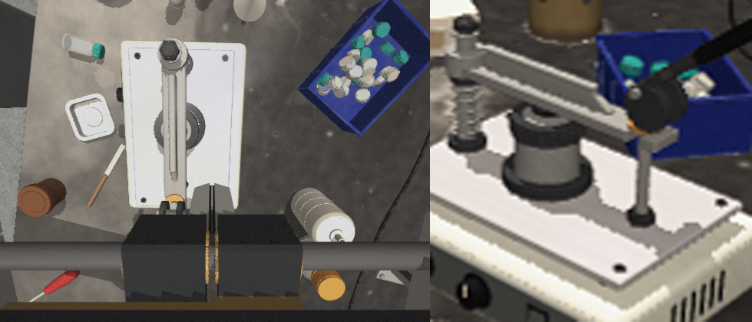

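The wrist half shows the strap straight over the jar along the deck, with its end under the washer at (175,200). The scene half shows the slotted end round the stud at (645,135). Next I go above the handle.

Call:
servo_tool([
  {"translation":[0,0,-0.01],"turn":1.4},
  {"translation":[-0.02,-0.008,0],"turn":0},
  {"translation":[-0.03,-0.012,0],"turn":0},
  {"translation":[-0.03,-0.012,0],"turn":0},
  {"translation":[-0.026,-0.011,0],"turn":0},
  {"translation":[-0.012,-0.005,0],"turn":0},
  {"translation":[0,0,0],"turn":0},
  {"translation":[0,0,0],"turn":0},
])

```text
clock: 8.22
eef_pos: [0.5999, -0.1509, 0.3064]
orientation: [0.616, 0.788, -0.0, -0.001]
ft_force: [0.4, 0.8, 0.0]
opening: 0.006
grip_force: 0.0
```

Run:
```python
from h import *
rel(); d=save(); w=robot.get_image("wrist")["img"][:,:,::-1]; b=d["scene"]["img"][120:260,270:410,::-1]
cv2.imwrite('pics/c4.png',np.hstack([cv2.resize(w,(430,322)),cv2.resize(b,(322,322),interpolation=cv2.INTER_CUBIC)]))
```

```text
t 8.2167 mill xy mm [  -1.1 -133.9] z 0.3064 tool y world deg 13.9 (home 14) F [0.4 0.8 0. ]
r 0.2339 implied strap deg -6.8
```

View pics/c4.png

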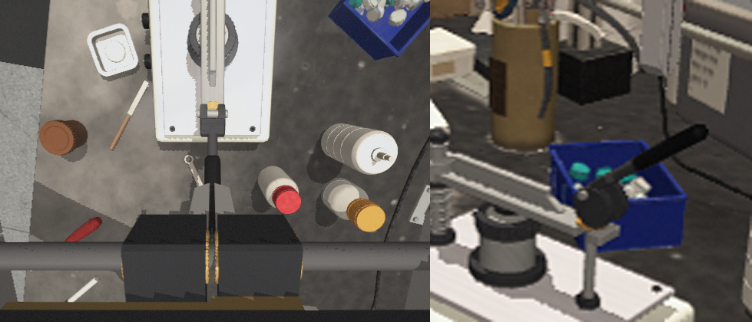

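The wrist half shows the handle on the fingers' middle line at column 212. I descend, then push down slowly.

Call:
servo_tool([
  {"translation":[0,0.001,0.015],"turn":0},
  {"translation":[0,0,0.015],"turn":0},
  {"translation":[0,0,0.01],"turn":0},
  {"translation":[0,0,0.004],"turn":0},
  {"translation":[0,0,0.004],"turn":0},
  {"translation":[0,0,0.004],"turn":0},
  {"translation":[0,0,0.004],"turn":0},
  {"translation":[0,0,0.004],"turn":0},
])

```text
clock: 9.03
eef_pos: [0.6016, -0.1511, 0.2479]
orientation: [0.616, 0.788, 0.0, 0.001]
ft_force: [1.1, -0.7, 3.9]
opening: 0.004
grip_force: 1.7
```

Call:
servo_tool([
  {"translation":[0,0,0.003],"turn":0},
  {"translation":[0,0,0.003],"turn":0},
  {"translation":[0,0,0.003],"turn":0},
  {"translation":[0,0,0.003],"turn":0},
  {"translation":[0,0,0.003],"turn":0},
  {"translation":[0,0,0.003],"turn":0},
])

```text
clock: 9.53
eef_pos: [0.6012, -0.1511, 0.2293]
orientation: [0.616, 0.788, -0.0, 0.0]
ft_force: [-0.2, -1.4, 4.2]
opening: 0.007
grip_force: 2.0
```

Call:
servo_tool([
  {"translation":[0,0,0.003],"turn":0},
  {"translation":[0,0,0.003],"turn":0},
  {"translation":[0,0,0.003],"turn":0},
  {"translation":[0,0,0.003],"turn":0},
  {"translation":[0,0,0.003],"turn":0},
  {"translation":[0,0,0.003],"turn":0},
])

```text
clock: 10.03
eef_pos: [0.6012, -0.1514, 0.2114]
orientation: [0.616, 0.788, -0.0, 0.0]
ft_force: [0.8, -2.9, 5.8]
opening: 0.007
grip_force: 2.6
```

Run:
```python
from h import *
rel()
```

```text
t 10.0333 mill xy mm [ 1.000e-01 -1.348e+02] z 0.2114 tool y world deg 13.9 (home 14) F [ 0.8 -2.9  5.8]
r 0.2348 implied strap deg -6.4
```

Call:
servo_tool([
  {"translation":[0,0,0.002],"turn":0},
  {"translation":[0,0,0.002],"turn":0},
  {"translation":[0,0,0.002],"turn":0},
  {"translation":[0,0,0.002],"turn":0},
  {"translation":[0,0,0.001],"turn":0},
  {"translation":[0,0,0],"turn":0},
])

```text
clock: 10.53
eef_pos: [0.6012, -0.1517, 0.2024]
orientation: [0.616, 0.788, -0.0, 0.0]
ft_force: [1.2, -2.7, 3.4]
opening: 0.004
grip_force: 1.7
```

Call:
servo_tool([
  {"translation":[0,0,0.001],"turn":0},
  {"translation":[0,0,0],"turn":0},
])

```text
clock: 10.7
eef_pos: [0.6013, -0.1516, 0.2021]
orientation: [0.616, 0.788, 0.0, 0.001]
ft_force: [-1.5, -3.6, 12.4]
opening: 0.006
grip_force: 6.2
```

Call:
servo_tool([
  {"translation":[0,0,0.001],"turn":0},
  {"translation":[0,0,0],"turn":0},
])

```text
clock: 10.87
eef_pos: [0.6014, -0.1517, 0.2019]
orientation: [0.616, 0.788, 0.0, 0.001]
ft_force: [-6.9, -1.7, 23.3]
opening: 0.006
grip_force: 11.6
```

The hard stop is at z = 0.202, as described. I retreat and verify.

Call:
servo_tool([
  {"translation":[0,0,-0.005],"turn":0},
  {"translation":[0,0,-0.02],"turn":0},
  {"translation":[0,0,-0.035],"turn":0},
  {"translation":[0,0,-0.035],"turn":0},
  {"translation":[0,0,-0.02],"turn":0},
  {"translation":[0,0,0],"turn":0},
  {"translation":[0,0,0],"turn":0},
])

```text
clock: 11.45
eef_pos: [0.6012, -0.1506, 0.3156]
orientation: [0.616, 0.788, 0.0, 0.0]
ft_force: [0.1, 0.1, -0.8]
opening: 0.004
grip_force: 0.0
```

Run:
```python
from h import *
rel(); d=save(); w=robot.get_image("wrist")["img"][:,:,::-1]; b=d["scene"]["img"][150:290,240:380,::-1]
cv2.imwrite('pics/c5.png',np.hstack([cv2.resize(w,(400,300)),cv2.resize(b,(400,400),interpolation=cv2.INTER_CUBIC)[:300]]))
```

```text
t 11.45 mill xy mm [   0.3 -134. ] z 0.3156 tool y world deg 14.0 (home 14) F [ 0.1  0.1 -0.8]
r 0.234 implied strap deg -6.4
```

View pics/c5.png

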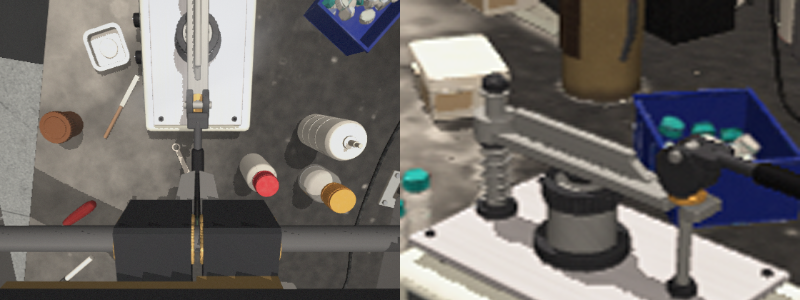

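The handle is level, the washer is down on the strap's end at (690,200), and the foot is on the lid. The bystanders stand where they were and the robot is clear, so I hand the job in.

```bash
python3 -c "
from plant import robot
print(robot.job_done())"
```

```text
the job is handed in; nothing more can be done
None
```

The jar is locked in: the strap was pushed home round the stud until its hard stop, then the lever was pushed fully down to its stop, and the job was handed in at about 11.5 s with the robot clear; the judge returned no verdict.

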